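# Unlock the icing syringe and hold it ready over the bowl

### The arm

A 7-joint arm with a two-finger parallel gripper is mounted at the origin on the work surface. World frame = base frame: x ahead of the robot, y to its left, z up, the work surface at z = 0. Lengths are in m, angles in rad, forces in N, time in s.
With the tool pointing down it reaches from about 0.4 to 0.85 m from the base axis. Payload 10.4 kg.
Tool frame: the origin (TCP) lies between the finger pads; the fingertips stand 11 mm ahead of it and the grasp point (between the pads) lies 8 mm behind it (tip_reach is the distance from the TCP to the fingertips, in m); z points along the fingers, y is the line along which they close (so a half turn about z gives the same grasp; the last joint's range is limited). The gripper opens to 85 mm and grips with 20 to 120 N. Pads are 22 mm wide; open, the fingers measure 114 mm over their backs; the gripper's body (76 mm by 85 mm) begins 54 mm behind the grasp point. The pads swing forward as they close: fully open they stand 13 mm farther back than shut.
Start: joints at [-1.193, 0.332, -0.065, 1.46, 0.022, 1.35, -0.088], TCP at [0.244, 0.575, 0.242] pointing down, gripper open.
Joint ranges: [-2.6, 2.6], [-0.5, 2.12], [-1.47, 1.34], [0.16, 2.42], [-1.27, 4.41], [0.06, 2.06], [-2.6, 2.6]. Speed limits (rad/s): [2.22, 2.22, 2.79, 2.79, 3.14, 3.14, 3.14].

### API

Orientations are given as a unit quaternion [x, y, z, w].
In Python, from workcell import * gives the robot as it stands.
- The arm moves only by the shell command python3 -m inch 'ROWS' [OPENING] [FORCE]. ROWS is JSON, a list of rows, each an object with "slide": the shift along the world's x, y, z in m, a list of three; "yaw": the turn about the world's z in rad. A call has 1 to 20 rows; each row is the pose to reach, as a shift and turn from the pose commanded when the call began; what a row does not reach only later rows make up. A row lasts 1/12 s, in which the tool goes at most 41.7 mm and 7.16 degrees, less where a joint would pass 70% of its speed; a pose out of reach is approached as far as the arm can. A call with a gripper value outside its range is refused whole. OPENING is the closure in counts, from 0 (fully open) to 255 (shut), set as the call begins (- or left out, the last holds). The fingers move at their own pace and stop on an object; FORCE is the grip in N (left out, the last holds). Time passes only in rows, so rows that repeat a pose let the fingers close. It gives the time, the measured TCP pose, the force, the opening and the grip force at its end, in the units of the state.
- get_obs(): the state, without advancing time (a new reading comes with each control period).
- camera(name): name is "side" or "top" or "wrist"; returns a dict with "frame" (384x512x3 uint8, red, green, blue), "fx", "fy", "cx", "cy" (pixels), "k1" (the pictures are not rectified: a ray, as slopes to the right and down, at radius r is drawn at 1 + k1 r^2 times it, then the intrinsics apply), "extrinsics" (4x4, takes a point from world to camera coordinates). Camera axes: x right, y down, z forward; pixel columns grow to the right and rows downward; lengths in m; the calibration is good to about 2 mm. A picture is of the moment at which its call begins. There is no depth.
- hand_in(): hands the job in; it is judged then, once.
The state is a dict: "clock": time; "joint_pos": joint angles; "joint_velocities": joint speeds; "tau": joint torques, N m; "position": TCP position; "ee_rot": TCP orientation; "ft_force": force on the tool from outside, world axes, zero at the start; "torque": the same for the moment, N m; "grip_width": opening from 0.0 (shut) to 1.0 (fully open); "grasp_force": force on a finger pad.
Only numpy, scipy, OpenCV 4.12 (cv2) and the standard library are available. Lean on these libraries where they do the work, as an engineer would, in place of code of your own. Each camera call takes 0.05 s, during which the arm holds its last target. There are 200 camera calls.

### The job

The icing syringe is locked in the middle of the piping tip organiser: turn it by its handle until the red end of the handle faces the red mark on the organiser, then draw it straight up out of its socket. Tip it to the usual piping slant, about 45 degrees from upright with the nozzle end lowest, and finish while holding it steady like that in the gripper, with the nozzle tip above the middle of the glass bowl, clear of the bowl and higher than its rim. Put nothing down at the end, and leave the bowl and all the other things on the island where they stand.

Things in the scene. Friction and masses are not known exactly. Their poses are not given: they have to be found in the camera images.
- organiser: Round grey plastic piping tip organiser, fixed. Base disc 200 mm across, 12 mm thick, with six upright steel piping tips (to 54 mm above the island) 75 mm from the axis; in the middle a round tower 72 mm across, 110 mm tall. Origin: on the island on the tower's axis, z up, x from the axis towards the red mark. Place and yaw vary, left or right of the bowl.
- collar (a point): Centre of the hole in the tower's white collar, at the collar's top, 110 mm above the island. The collar is 8 mm thick; its hole is 39 mm across with one slot, 18 mm wide, reaching 30 mm from the axis on the side of the red mark.
- mark (a point): Outer end of the red bar (22 x 12 mm) that sticks out of the organiser's collar at its top, 58 mm from the tower's axis in the organiser's +x direction, 110 mm above the island: the direction the syringe's red handle end must face for release.
- syringe: Icing syringe, 147 mm long, 0.11 to 0.22 kg, upright in the tower, flange resting on the collar. Origin: the nozzle tip (16 mm above the island at the start), z along the axis to the handle, x to the handle's red end. From the tip: nozzle cone 27 mm, barrel 34 mm across to 94, flange 48 mm across to 99, stem 18 mm across to 119, handle to 147 mm. It must rise 100 mm to come free.
- lug (a point): Outer end of the red locking lug on the barrel, 27 mm from the axis, on the red handle end's side; 7 mm wide, 74 to 82 mm above the tip. It starts 4 mm under the collar, turned 0.6 to 1.3 rad counter-clockwise (from above) from the slot, and blocks lifting until within about 0.2 rad of the slot. The syringe turns freely (2.5 mm play all round, no spring).
- nozzle_tip (a point): The nozzle's tip, lowest point of the syringe (8 mm across), 133 mm from the handle's centre along the axis.
- handle (a point): Centre of the syringe's handle: a flat-sided bar 66 mm long (along the syringe's x), 16 mm thick (along its y) and 28 mm tall, black with one end red; 149 mm above the island at the start. Grip it from above across its 16 mm.
- pointer (a point): Top of the red end of the syringe's handle, 33 mm from its axis in the syringe's +x direction.
- bowl: Loose clear glass mixing bowl, 180 mm across the rim and 75 mm tall, 0.55 kg. Origin: centre of its underside, z up.
- bowl_rim (a point): Centre of the bowl's mouth, level with the rim, 75 mm above the island.
- jug: White ceramic milk jug, about 90 mm across plus a handle on one side, 115 mm tall, loose, behind the bowl and organiser; leave alone. Origin: centre of its underside.
- strip: Stiff coiled orange silicone cake strip, a ring 90 mm across and 40 mm tall, loose; leave alone. Origin: centre of its underside.
- tester: Bamboo cake tester, a 230 mm thin stick with a flat 14 mm wide handle, 8 mm thick, lying loose at the left; leave alone. Origin: on its underside at about half its length, x along the stick to its tip.
- vanilla: Small amber bottle with a black cap, 44 mm across and 110 mm tall, loose; leave alone. Origin: centre of its underside.
- ramekin: Blue ceramic ramekin 80 mm across, 45 mm tall, loose, at the far left; leave alone. Origin: centre of its underside.
- spatula: Spatula 260 mm long lying loose at the right; leave alone. Origin: on its underside, x along it away from the handle.
Mind the look-alikes: they are no part of the job. What is shaped like the bowl but orange is not meant.

How it is judged:
On the way, in this order (a step that is already met when the one before it is completed fails the run):
1. the red end of the handle is turned to face the red mark (within about 20 degrees), with the syringe still down in its socket (x of pointer in the frame of organiser above 0.0285 m and z of nozzle_tip in the frame of organiser below 0.03 m), for 0.1 s.
2. the syringe is drawn up until its nozzle tip is clear above the collar (z of nozzle_tip in the frame of organiser above 0.113 m and contact force between syringe and the fingers above 0.5 N), for 0.1 s.
At the end, for the whole second after the job is handed in: Held still in the fingers (under 30 mm/s), carried by nothing else; axis 30 to 60 degrees from upright, nozzle lowest; nozzle tip within 45 mm (level) of the centre of the bowl's mouth and 80 mm or more above the island; bowl and bystanders within 25 mm of their starts (angle between syringe's own z axis and vertical between 0.52 and 1.05 rad and horizontal distance between nozzle_tip and bowl_rim below 0.045 m and height (world z) of nozzle_tip above 0.08 m and linear speed of syringe below 0.03 m/s and contact force between syringe and the fingers above 1 N and contact force between syringe and organiser below 0.2 N and contact force between syringe and bowl below 0.2 N and contact force between syringe and jug below 0.2 N and contact force between syringe and strip below 0.2 N and contact force between syringe and tester below 0.2 N and contact force between syringe and vanilla below 0.2 N and contact force between syringe and ramekin below 0.2 N and contact force between syringe and spatula below 0.2 N and distance of each of bowl, jug, strip, tester, vanilla, ramekin, spatula from where it was at the start of the episode below 0.025 m); the arm keeps its last pose, push and grip.
It fails at once if a bystander or the bowl is pushed more than 25 mm (distance of any of bowl, jug, strip, tester, vanilla, ramekin, spatula from where it was at the start of the episode above 0.025 m).
It fails at once if the bowl, jug, bottle or ramekin is tipped over (angle between any of bowl, jug, vanilla, ramekin's own z axis and vertical above 0.5 rad).
It also fails if it takes over 45 s, if anything falls off the work surface, if the arm or the gripper's body presses on something with over 40 N, if the wrist force passes 120 N, or if a joint passes its speed limit or range.

## Working session

There is one attempt and no reset: what is moved stays moved. The work goes in short steps, Python scripts to look and compute and a shell command to move; the robot and the scene stay as the last step left them, time stands still between calls to the robot, and variables do not carry over. Pictures are saved under pics/ and viewed, at most 10 in all, crops included, and the job is handed in when it is done.

```bash
mkdir -p pics; cat > h.py <<'E'
from workcell import *
import numpy as np, cv2
def K(c): return np.array([[c['fx'],0,c['cx']],[0,c['fy'],c['cy']],[0,0,1.]])
def ray(c,uv):
    E=np.array(c['extrinsics']); R,t=E[:3,:3],E[:3,3]
    # model: drawn = s*(1+k1 r^2): OpenCV radial k1
    p=cv2.undistortPointsIter(np.array([[uv]],float),K(c),np.array([c['k1'],0,0,0,0.]),None,None,(3,100,1e-12))[0,0]
    return -R.T@t, R.T@np.array([p[0],p[1],1.])
def onz(c,uv,z):
    o,d=ray(c,uv); return o+d*(z-o[2])/d[2]
def proj(c,P):
    E=np.array(c['extrinsics']); P=np.atleast_2d(np.array(P,float))
    return cv2.projectPoints(P,cv2.Rodrigues(E[:3,:3])[0],E[:3,3],K(c),np.array([c['k1'],0,0,0,0.]))[0][:,0]
def tri(pairs):
    A=np.zeros((3,3));b=np.zeros(3)
    for c,uv in pairs:
        o,d=ray(c,uv); d=d/np.linalg.norm(d); M=np.eye(3)-np.outer(d,d); A+=M;b+=M@o
    return np.linalg.solve(A,b)
def blobs(c,lo,hi,amin=15,roi=None):
    h=cv2.cvtColor(c['frame'],cv2.COLOR_RGB2HSV)
    m=cv2.inRange(h,lo,hi)
    if lo[0]==0 and hi[0]<10: m|=cv2.inRange(h,(172,lo[1],lo[2]),(179,hi[1],hi[2]))
    n,l,s,ce=cv2.connectedComponentsWithStats(m)
    return [(s[i].tolist(),ce[i].round(1).tolist()) for i in range(1,n) if s[i,4]>=amin], l
def save(c,n,box=None,k=1):
    f=c['frame'][:,:,::-1]
    if box: f=f[box[1]:box[3],box[0]:box[2]]
    cv2.imwrite('pics/'+n,cv2.resize(f,None,fx=k,fy=k,interpolation=cv2.INTER_CUBIC))
E
python3 - <<'E'
from h import *
for n in('top','side'):
    c=camera(n); save(c,n+'0.png',None,1.5)
    np.save(n+'0.npy',c,allow_pickle=True)
    o,_=ray(c,(0,0)); print(n,o,c['k1'],c['fx'])
    for b in blobs(c,(0,130,70),(7,255,255))[0]: print(b, onz(c,b[1],.11).round(3))
print({k:np.round(v,3) for k,v in get_obs().items()})
E
```

```text
top [0.32201983 0.07353573 1.5533683 ] 0.06554864125470002 462.47109285132586
([327, 211, 4, 7, 20], [328.6, 213.9]) [ 0.531 -0.175  0.11 ]
([320, 220, 6, 7, 27], [322.3, 223.1]) [ 0.502 -0.154  0.11 ]
([85, 327, 7, 4, 16], [87.8, 328.5]) [0.198 0.556 0.11 ]
([107, 326, 28, 18, 158], [123.8, 332.3]) [0.185 0.451 0.11 ]
([0, 367, 60, 17, 658], [21.9, 376.9]) [0.071 0.732 0.11 ]
side [-0.22903907 -0.8699495   0.86082737] -0.00831915998011758 468.05894387232763
([0, 88, 31, 67, 1475], [13.7, 116.1]) [0.17 1.06 0.11]
([280, 206, 7, 4, 20], [282.7, 207.3]) [ 0.548 -0.093  0.11 ]
([295, 222, 8, 5, 26], [298.8, 224.0]) [ 0.527 -0.178  0.11 ]
{'clock': np.float64(0.1), 'joint_pos': array([-1.193,  0.333, -0.065,  1.461,  0.022,  1.35 , -0.089]), 'joint_velocities': array([-0.001, -0.   , -0.002, -0.002,  0.001,  0.001, -0.001]), 'tau': array([ 1.0000e-03, -6.2675e+01,  4.9000e-02, -3.9243e+01,  1.6000e-02,
        7.0000e-03, -0.0000e+00]), 'position': array([0.244, 0.575, 0.242]), 'ee_rot': array([ 0.199,  0.98 , -0.001, -0.   ]), 'ft_force': array([-0.436, -0.324,  0.69 ]), 'torque': array([ 0.023, -0.018, -0.063]), 'grasp_force': np.float64(0.0), 'grip_width': np.float64(0.995)}
```

View pics/top0.png

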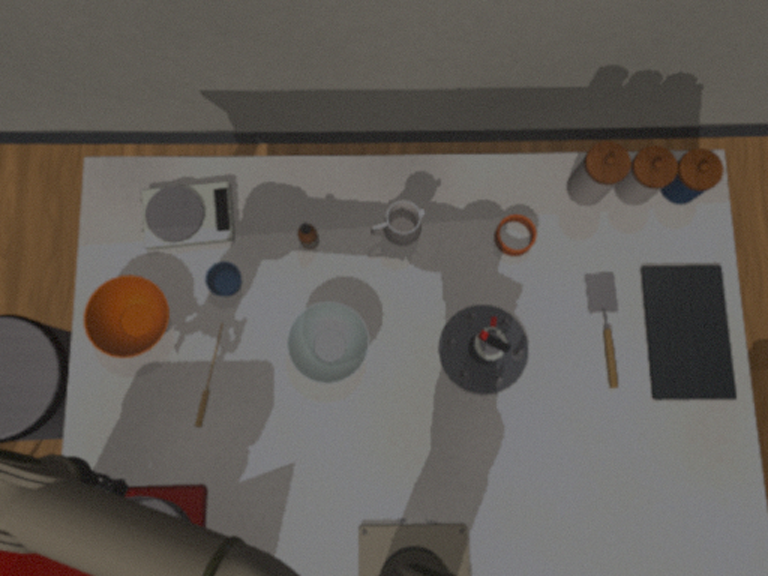

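View pics/side0.png

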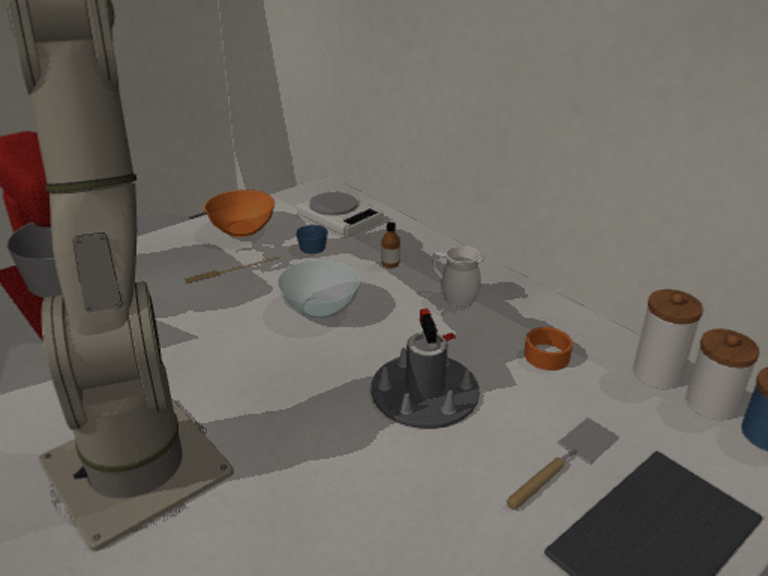

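The top view shows the clear bowl at about (328,342)/1.5 and the organiser at (483,349)/1.5. The red handle end is at px (322,223) and the red mark at (329,214). There are two bowls: the orange one at (127,316)/1.5 is the look-alike. The clear one, next to the organiser, is the one meant. Next I'll measure and take one enlarged crop.

```bash
python3 - <<'E'
from h import *
c=np.load('top0.npy',allow_pickle=True).item(); s=np.load('side0.npy',allow_pickle=True).item()
big=np.hstack([cv2.resize(c['frame'][190:275,185:360],None,fx=2.85,fy=2.85,interpolation=2)[:242,:398],cv2.resize(s['frame'][170:290,180:330],None,fx=2.6,fy=2.02,interpolation=2)[:242,:400]])
cv2.imwrite('pics/crop1.png',big[:,:,::-1])
h=cv2.cvtColor(c['frame'],cv2.COLOR_RGB2HSV)
print('hsv disc',h[240,305],'bowl',h[212,218],h[228,218],'table',h[280,250],'handle',h[228,332],'collar',h[236,322])
# disc
m=((h[...,2]<90)).astype(np.uint8); m[:,:285]=0;m[:,360:]=0;m[:195]=0;m[270:]=0
n,l,st,ce=cv2.connectedComponentsWithStats(m)
for i in range(1,n):
    if st[i,4]>100: print('dark',st[i],ce[i])
m=((h[...,2]<45)).astype(np.uint8); m[:,:310]=0;m[:,345:]=0;m[:212]=0;m[245:]=0
n,l,st,ce=cv2.connectedComponentsWithStats(m)
for i in range(1,n):
    if st[i,4]>15: print('black',st[i],ce[i],onz(c,ce[i],.163))
m=((h[...,0]>75)&(h[...,0]<110)&(h[...,1]>18)).astype(np.uint8); m[:,:180]=0;m[:,260:]=0;m[:190]=0;m[265:]=0
n,l,st,ce=cv2.connectedComponentsWithStats(m)
for i in range(1,n):
    if st[i,4]>100: print('bowl',st[i],ce[i])
for nm,cc,pm,ph in(('top',c,(328.6,213.9),(322.3,223.1)),):
    print('mark',onz(cc,pm,.11),'red end',onz(cc,ph,.163))
print('tri mark',tri([(c,(328.6,213.9)),(s,(298.8,224))]),'tri red',tri([(c,(322.3,223.1)),(s,(282.7,207.3))]))
E
```

```text
hsv disc [165   9  56] bowl [ 30   4 114] [150   5 111] table [ 30   6 125] handle [40 21 36] collar [20 17 90]
dark [ 292  203   60   61 2758] [321.40899202 232.74981871]
black [324 223  16  11  78] [331.34615385 228.53846154] [ 0.47864518 -0.17193621  0.163     ]
black [312 224  16  20  83] [316.55421687 235.36144578] [ 0.45858361 -0.12657423  0.163     ]
mark [ 0.53091788 -0.17483051  0.11      ] red end [ 0.4954173  -0.14542722  0.163     ]
tri mark [ 0.53096139 -0.17506089  0.10649356] tri red [ 0.49550521 -0.14560383  0.16120962]
```

View pics/crop1.png

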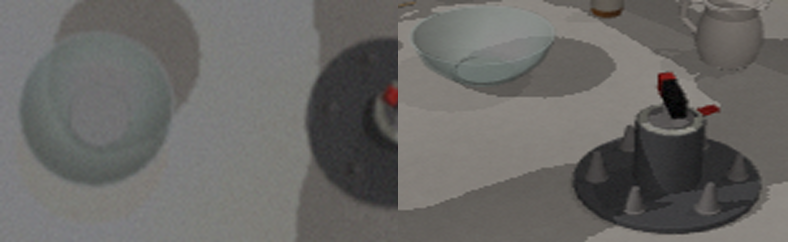

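The crop confirms it: the clear glass bowl is at top px (218.5, 228), and the handle stands in the tower with its red end up-left of the axis. The mark is at px (329,214).

```bash
python3 - <<'E'
from h import *
c=np.load('top0.npy',allow_pickle=True).item()
D=onz(c,(321.5,233),.012); B=onz(c,(218.5,227.9),.075)
M=np.array([.531,-.175]); R=np.array([.4955,-.1455]); Bk=np.array([.4786,-.1719])
print('disc',D,'r px->m',np.linalg.norm(onz(c,(292,233),.012)-onz(c,(351.5,233),.012)))
print('bowl',B,np.linalg.norm(onz(c,(192,228),.075)-onz(c,(245,228),.075)))
yawm=np.arctan2(*(M-D[:2])[::-1]); print('mark dist',np.linalg.norm(M-D[:2]),'yaw',yawm)
yr=np.arctan2(*(R-D[:2])[::-1]); yb=np.arctan2(*(R-Bk)[::-1]);print('red dist',np.linalg.norm(R-D[:2]),yr,'via black',yb,'rel',yr-yawm,yb-yawm)
# orientation by red+black pixels: minAreaRect in metric
h=cv2.cvtColor(c['frame'],cv2.COLOR_RGB2HSV)
m=(h[...,2]<45);m[:,:321]=0;m[:,345:]=0;m[:215]=0;m[240:]=0
P=np.array([onz(c,(u,v),.16)[:2] for v,u in np.argwhere(m)]+[onz(c,(u,v),.16)[:2] for v in range(220,227) for u in range(320,326) if h[v,u,1]>130])
mu=P.mean(0);w,V=np.linalg.eigh(np.cov((P-mu).T));print('pca',mu,np.arctan2(V[1,1],V[0,1]),2*np.sqrt(3*w))
o=get_obs();from scipy.spatial.transform import Rotation as Ro
print(Ro.from_quat(o['ee_rot']).as_matrix().round(3))
E
```

```text
disc [ 0.48110293 -0.16510706  0.012     ] r px->m 0.1981468867810514
bowl [0.49501371 0.17412609 0.075     ] 0.1695300693659886
mark dist 0.05086833640164369 yaw -0.19572857138225727
red dist 0.024325140893029677 0.9374323433839425 via black 1.0013756550411672 rel 1.1331609147661998 1.1971042264234244
pca [ 0.48336645 -0.1655117 ] 1.0326816432906856 [0.01627289 0.06146974]
[[-0.921  0.39  -0.   ]
 [ 0.39   0.921 -0.001]
 [-0.    -0.001 -1.   ]]
```

```bash
python3 -m inch '[{"slide":[0.01,-0.03,0],"yaw":-0.07},{"slide":[0.02,-0.065,0],"yaw":-0.15},{"slide":[0.032,-0.1,0],"yaw":-0.24},{"slide":[0.045,-0.135,0],"yaw":-0.33},{"slide":[0.058,-0.17,0],"yaw":-0.42},{"slide":[0.07,-0.205,0],"yaw":-0.51},{"slide":[0.082,-0.24,0],"yaw":-0.6},{"slide":[0.094,-0.275,0],"yaw":-0.69},{"slide":[0.106,-0.31,0],"yaw":-0.78},{"slide":[0.118,-0.345,0],"yaw":-0.87},{"slide":[0.13,-0.38,0],"yaw":-0.96},{"slide":[0.142,-0.415,0],"yaw":-1.05},{"slide":[0.154,-0.45,0],"yaw":-1.14},{"slide":[0.166,-0.485,0],"yaw":-1.23},{"slide":[0.178,-0.52,0],"yaw":-1.32},{"slide":[0.19,-0.555,0],"yaw":-1.41},{"slide":[0.2,-0.58,0],"yaw":-1.5},{"slide":[0.208,-0.6,0],"yaw":-1.58},{"slide":[0.215,-0.615,0],"yaw":-1.64},{"slide":[0.215,-0.615,0],"yaw":-1.74}]' 0 20
python3 - <<'E'
from h import *
o=get_obs();print(o['position'].round(4),o['joint_pos'].round(3))
c=camera('wrist');save(c,'w1.png',None,1.5);np.save('w1.npy',c,allow_pickle=True)
for b in blobs(c,(0,120,50),(8,255,255))[0]: print(b)
print(proj(c,[[.482,-.165,.163],[.482,-.165,.11],[.531,-.175,.11]]))
c=camera('top')
for b in blobs(c,(0,130,70),(7,255,255))[0]: print(b)
E
```

```text
clock: 1.77
position: [0.4595, -0.0426, 0.2422]
ee_rot: [0.879, 0.477, -0.0, 0.0]
ft_force: [-0.9, 0.3, 0.3]
grip_width: 1.0
grasp_force: 0.0
[ 0.4595 -0.0426  0.2422] [-0.565 -0.066  0.542  1.897  0.036  1.301 -0.61 ]
([369, 246, 22, 16, 203], [380.9, 253.1])
[[350.80094622 305.69613541]
 [333.61461903 272.64913335]
 [380.18106357 257.00168291]]
([38, 327, 54, 20, 463], [56.9, 334.5])
([93, 327, 12, 4, 18], [98.3, 328.6])
([111, 326, 23, 22, 172], [124.4, 333.1])
([0, 361, 104, 23, 2141], [51.3, 373.0])
```

View pics/w1.png

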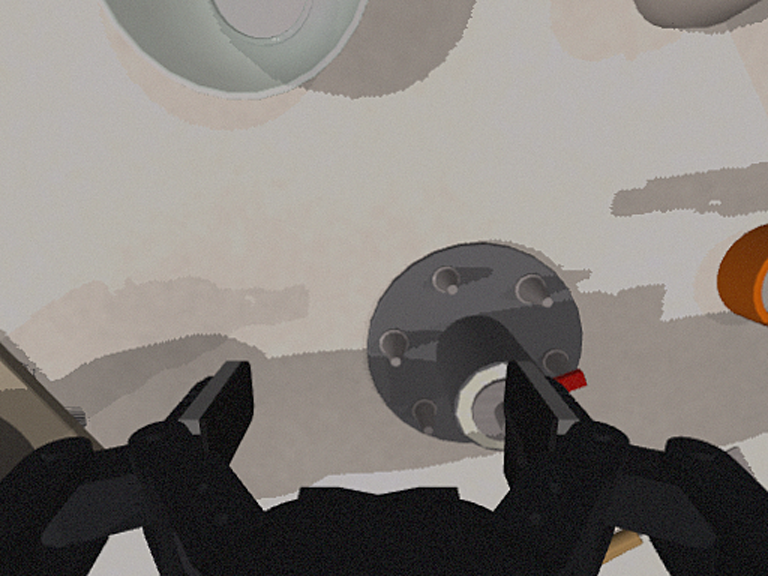

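The wrist view shows the organiser and the red mark at px (381,253), where I predicted (380,257). The handle is hidden behind the right finger. I'll move above it and check from there.

```bash
python3 -m inch '[{"slide":[0.006,-0.03,0],"yaw":0},{"slide":[0.012,-0.06,0],"yaw":0},{"slide":[0.017,-0.09,0],"yaw":0},{"slide":[0.021,-0.112,0],"yaw":0},{"slide":[0.0225,-0.1225,-0.01],"yaw":0},{"slide":[0.0225,-0.1225,-0.02],"yaw":0},{"slide":[0.0225,-0.1225,-0.02],"yaw":0}]'
python3 - <<'E'
from h import *
o=get_obs();print(o['position'].round(4),o['joint_pos'].round(3))
c=camera('wrist');save(c,'w2.png',None,1.5);np.save('w2.npy',c,allow_pickle=True)
for b in blobs(c,(0,120,50),(8,255,255))[0]: print(b,onz(c,b[1],.163).round(4),onz(c,b[1],.11).round(4))
print(proj(c,[[.482,-.165,.163],[.482,-.165,.11],[.531,-.175,.11]]))
E
```

```text
clock: 2.45
position: [0.4804, -0.1609, 0.2202]
ee_rot: [0.877, 0.481, -0.001, -0.001]
ft_force: [-0.2, 1.4, -1.1]
grip_width: 0.998
grasp_force: 0.0
[ 0.4804 -0.1609  0.2202] [-0.425  0.082  0.7    1.829 -0.055  1.254 -0.277]
([296, 167, 28, 21, 362], [309.2, 177.1]) [ 0.5282 -0.1571  0.163 ] [ 0.5311 -0.1728  0.11  ]
([249, 168, 23, 29, 611], [260.1, 181.7]) [ 0.4983 -0.1419  0.163 ] [ 0.4928 -0.1533  0.11  ]
[[257.86526592 220.36954906]
 [256.76322413 198.79105508]
 [310.28415223 179.22951075]]
```

View pics/w2.png

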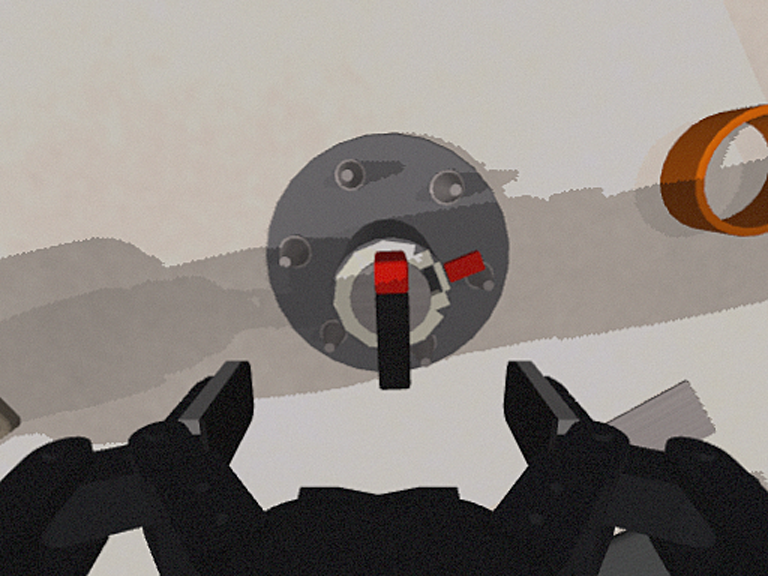

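```bash
python3 - <<'E'
from h import *
o=get_obs();print(o['position'].round(4))
c=np.load('w2.npy',allow_pickle=True).item()
a=onz(c,(263.3,258),.163);b=onz(c,(260.7,176),.163);print(a,b,(a+b)/2,np.linalg.norm(a-b),np.arctan2(*(b-a)[:2][::-1]))
print('collar ctr',onz(c,(390/1.5,296/1.5),.11))
from scipy.spatial.transform import Rotation as Ro
R=Ro.from_quat(o['ee_rot']).as_matrix();print(R[:,1],np.arctan2(R[1,1],R[0,1])+np.pi/2)
m=onz(c,(483/1.5,262/1.5),.11);m2=onz(c,(447/1.5,272/1.5),.11);print('mark yaw',m,np.arctan2(*(m-m2)[:2][::-1]))
E
```

```text
[ 0.4808 -0.1603  0.2211]
[ 0.46955249 -0.19234708  0.163     ] [ 0.50079495 -0.13873645  0.163     ] [ 0.48517372 -0.16554176  0.163     ] 0.062049909122494695 1.0431450809006948
collar ctr [ 0.48515745 -0.16540036  0.11      ]
[ 0.84364801 -0.53689098 -0.00247187] 1.0040468051211764
mark yaw [ 0.54156784 -0.17691221  0.11      ] -0.28559273908105565
```

The handle is at px (262,215). That puts its centre at (0.4845, -0.1655), agreeing with the tower axis, and its yaw at 1.03. The mark's yaw is -0.20, so the handle needs about -1.23 rad. I'll descend and grip.

```bash
python3 -m inch '[{"slide":[0.003,-0.004,0],"yaw":0.03},{"slide":[0.003,-0.004,-0.02],"yaw":0.03},{"slide":[0.003,-0.004,-0.04],"yaw":0.03},{"slide":[0.003,-0.004,-0.06],"yaw":0.03},{"slide":[0.003,-0.004,-0.072],"yaw":0.03},{"slide":[0.003,-0.004,-0.077],"yaw":0.03},{"slide":[0.003,-0.004,-0.077],"yaw":0.03}]' && python3 -m inch '[{"slide":[0,0,0],"yaw":0},{"slide":[0,0,0],"yaw":0},{"slide":[0,0,0],"yaw":0},{"slide":[0,0,0],"yaw":0},{"slide":[0,0,0],"yaw":0},{"slide":[0,0,0],"yaw":0},{"slide":[0,0,0],"yaw":0},{"slide":[0,0,0],"yaw":0},{"slide":[0,0,0],"yaw":0},{"slide":[0,0,0],"yaw":0}]' 255 30
```

```text
clock: 3.08
position: [0.484, -0.1645, 0.1447]
ee_rot: [0.869, 0.494, -0.001, -0.001]
ft_force: [-0.7, -0.1, -0.2]
grip_width: 1.001
grasp_force: 0.0
clock: 3.92
position: [0.4846, -0.1661, 0.1457]
ee_rot: [0.87, 0.493, 0.0, 0.0]
ft_force: [-1.3, 0.8, 6.0]
grip_width: 0.178
grasp_force: 44.3
```

```bash
python3 -m inch '[{"slide":[0,0,0],"yaw":-0.08},{"slide":[0,0,0],"yaw":-0.16},{"slide":[0,0,0],"yaw":-0.24},{"slide":[0,0,0],"yaw":-0.32},{"slide":[0,0,0],"yaw":-0.4},{"slide":[0,0,0],"yaw":-0.48},{"slide":[0,0,0],"yaw":-0.56},{"slide":[0,0,0],"yaw":-0.64},{"slide":[0,0,0],"yaw":-0.72},{"slide":[0,0,0],"yaw":-0.8},{"slide":[0,0,0],"yaw":-0.88},{"slide":[0,0,0],"yaw":-0.96},{"slide":[0,0,0],"yaw":-1.04},{"slide":[0,0,0],"yaw":-1.12},{"slide":[0,0,0],"yaw":-1.18},{"slide":[0,0,0],"yaw":-1.23},{"slide":[0,0,0],"yaw":-1.23},{"slide":[0,0,0],"yaw":-1.23},{"slide":[0,0,0],"yaw":-1.23},{"slide":[0,0,0],"yaw":-1.23}]'
python3 - <<'E'
from h import *
o=get_obs();from scipy.spatial.transform import Rotation as Ro
R=Ro.from_quat(o['ee_rot']).as_matrix();print('handle yaw',np.arctan2(R[1,1],R[0,1])+np.pi/2,o['torque'].round(2))
c=camera('wrist');save(c,'w3.png',None,1.5);np.save('w3.npy',c,allow_pickle=True)
for b in blobs(c,(0,120,50),(8,255,255))[0]: print(b)
E
```

```text
clock: 5.58
position: [0.4847, -0.1662, 0.1457]
ee_rot: [0.995, -0.099, 0.0, 0.0]
ft_force: [-0.2, -0.5, 4.8]
grip_width: 0.185
grasp_force: 44.3
handle yaw -0.19930946669329197 [-0.13  0.02 -0.06]
([240, 135, 21, 38, 758], [249.8, 153.3])
([234, 182, 36, 56, 1747], [251.7, 212.5])
```

View pics/w3.png

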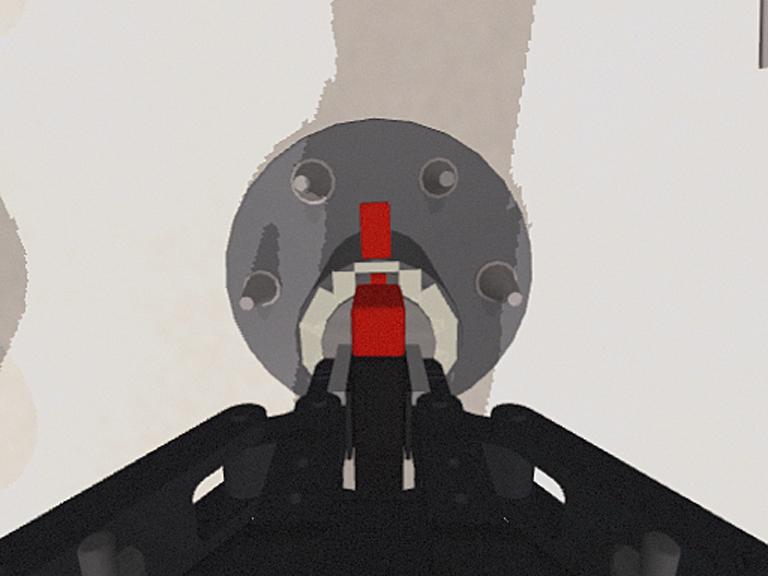

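The handle's red end at (379,325)/1.5, the lug in the slot and the mark at (375,230)/1.5 are all in line. Now drawing it up by 130 mm.

```bash
python3 -m inch '[{"slide":[0,0,0.005],"yaw":0},{"slide":[0,0,0.013],"yaw":0},{"slide":[0,0,0.022],"yaw":0},{"slide":[0,0,0.032],"yaw":0},{"slide":[0,0,0.042],"yaw":0},{"slide":[0,0,0.052],"yaw":0},{"slide":[0,0,0.062],"yaw":0},{"slide":[0,0,0.072],"yaw":0},{"slide":[0,0,0.082],"yaw":0},{"slide":[0,0,0.092],"yaw":0},{"slide":[0,0,0.102],"yaw":0},{"slide":[0,0,0.112],"yaw":0},{"slide":[0,0,0.12],"yaw":0},{"slide":[0,0,0.126],"yaw":0},{"slide":[0,0,0.13],"yaw":0},{"slide":[0,0,0.13],"yaw":0},{"slide":[0,0,0.13],"yaw":0},{"slide":[0,0,0.13],"yaw":0}]'
python3 - <<'E'
from h import *
c=camera('side');save(c,'s2.png',(200,60,400,260),3)
print(get_obs()['ft_force'],proj(c,[[.485,-.166,.146],[.485,-.166,.11],[.485,-.166,.293]]))
E
```

```text
clock: 7.13
position: [0.4841, -0.1659, 0.2749]
ee_rot: [0.995, -0.099, -0.0, 0.0]
ft_force: [-0.3, 0.1, -0.5]
grip_width: 0.181
grasp_force: 43.3
[-0.23560548 -0.56152776 -2.26912927] [[284.99872256 216.93240086]
 [284.45016096 227.98571756]
 [287.41839059 168.11285299]]
```

View pics/s2.png

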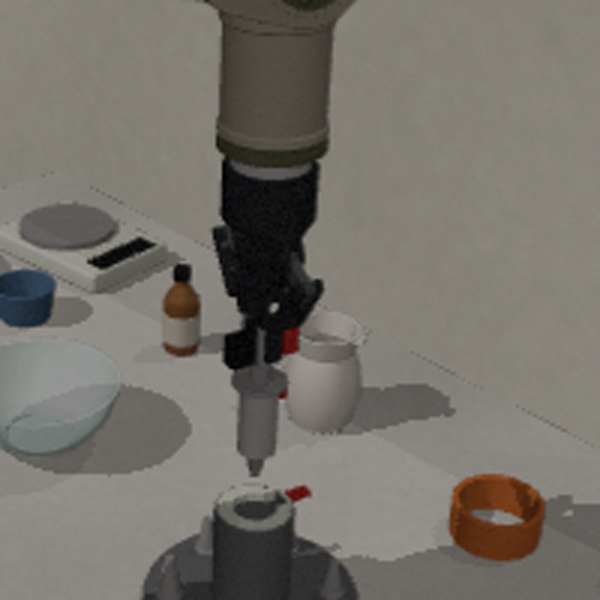

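The syringe hangs free above the tower, with its tip at crop (255,470). The moves can't tilt the tool, so I'll pivot the syringe in the pads: hang the nozzle on the tower's robot side and swing the hand over the tower's fixed edge with a light grip.

```bash
python3 -m inch '[{"slide":[-0.008,0.002,0],"yaw":0},{"slide":[-0.02,0.004,0],"yaw":0},{"slide":[-0.035,0.007,0],"yaw":0},{"slide":[-0.05,0.01,0],"yaw":0},{"slide":[-0.06,0.012,0],"yaw":0},{"slide":[-0.064,0.013,0],"yaw":0},{"slide":[-0.064,0.013,-0.01],"yaw":0},{"slide":[-0.064,0.013,-0.02],"yaw":0},{"slide":[-0.064,0.013,-0.03],"yaw":0},{"slide":[-0.064,0.013,-0.04],"yaw":0},{"slide":[-0.064,0.013,-0.05],"yaw":0},{"slide":[-0.064,0.013,-0.057],"yaw":0},{"slide":[-0.064,0.013,-0.06],"yaw":0},{"slide":[-0.064,0.013,-0.06],"yaw":0},{"slide":[-0.064,0.013,-0.06],"yaw":0}]' - 20 && python3 -m inch '[{"slide":[0.004,-0.001,0],"yaw":0},{"slide":[0.008,-0.002,0],"yaw":0},{"slide":[0.012,-0.002,0],"yaw":0},{"slide":[0.016,-0.003,0],"yaw":0},{"slide":[0.02,-0.004,0],"yaw":0},{"slide":[0.024,-0.005,0],"yaw":0},{"slide":[0.028,-0.006,0],"yaw":0},{"slide":[0.032,-0.006,0],"yaw":0},{"slide":[0.036,-0.007,0],"yaw":0},{"slide":[0.04,-0.008,0],"yaw":0},{"slide":[0.04,-0.008,0],"yaw":0},{"slide":[0.04,-0.008,0],"yaw":0}]'
python3 - <<'E'
from h import *
c=camera('side');save(c,'s3.png',(220,110,350,240),4)
E
```

```text
clock: 8.43
position: [0.4205, -0.1531, 0.2154]
ee_rot: [0.995, -0.099, 0.0, 0.0]
ft_force: [0.3, -0.4, -1.0]
grip_width: 0.179
grasp_force: 43.3
clock: 9.43
position: [0.4606, -0.1611, 0.2153]
ee_rot: [0.995, -0.1, 0.0, 0.0]
ft_force: [-1.8, 0.7, -1.4]
grip_width: 0.18
grasp_force: 33.0
```

View pics/s3.png

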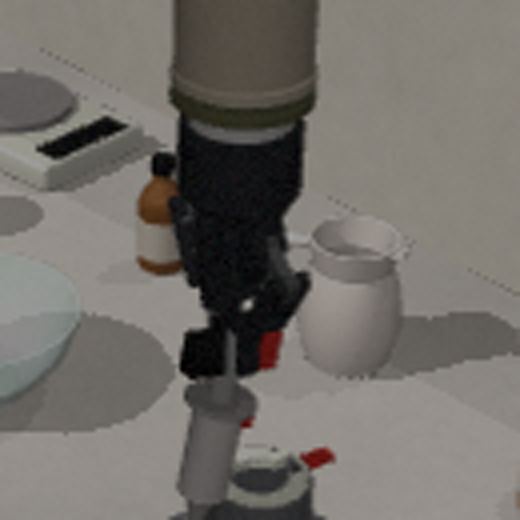

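The pivot works: the syringe now leans about 13° over the tower edge, with the flange at crop (220,400) and the barrel against the collar at (235,470). Continuing along the arc to about 48°.

```bash
python3 -m inch '[{"slide":[0.004,-0.001,0],"yaw":0},{"slide":[0.008,-0.002,-0.001],"yaw":0},{"slide":[0.012,-0.002,-0.002],"yaw":0},{"slide":[0.016,-0.003,-0.003],"yaw":0},{"slide":[0.02,-0.004,-0.004],"yaw":0},{"slide":[0.024,-0.005,-0.005],"yaw":0},{"slide":[0.028,-0.006,-0.007],"yaw":0},{"slide":[0.032,-0.006,-0.008],"yaw":0},{"slide":[0.036,-0.007,-0.01],"yaw":0},{"slide":[0.04,-0.008,-0.013],"yaw":0},{"slide":[0.044,-0.009,-0.015],"yaw":0},{"slide":[0.048,-0.01,-0.017],"yaw":0},{"slide":[0.052,-0.01,-0.02],"yaw":0},{"slide":[0.056,-0.011,-0.022],"yaw":0},{"slide":[0.06,-0.012,-0.025],"yaw":0},{"slide":[0.062,-0.012,-0.027],"yaw":0},{"slide":[0.062,-0.012,-0.027],"yaw":0},{"slide":[0.062,-0.012,-0.027],"yaw":0}]' && python3 -m inch '[{"slide":[0,0,0],"yaw":0},{"slide":[0,0,0],"yaw":0},{"slide":[0,0,0],"yaw":0},{"slide":[-0.005,0.001,0.005],"yaw":0},{"slide":[-0.008,0.002,0.015],"yaw":0},{"slide":[-0.008,0.002,0.03],"yaw":0},{"slide":[-0.008,0.002,0.045],"yaw":0},{"slide":[-0.008,0.002,0.06],"yaw":0},{"slide":[-0.008,0.002,0.075],"yaw":0},{"slide":[-0.008,0.002,0.085],"yaw":0},{"slide":[-0.008,0.002,0.09],"yaw":0},{"slide":[-0.008,0.002,0.09],"yaw":0},{"slide":[-0.008,0.002,0.09],"yaw":0}]' - 100
python3 - <<'E'
from h import *
c=camera('side');save(c,'s4.png',(220,90,370,240),4);np.save('s4.npy',c,allow_pickle=True)
p=get_obs()['position']+[0,0,.008]
d=np.array([.98,-.199,0]);P=[p]
for t in(30,40,45,50,60):
    t=np.radians(t);P.append(p-.138*(d*np.sin(t)+np.array([0,0,np.cos(t)])))
print((proj(c,P)-[220,90])*4)
E
```

```text
clock: 10.98
position: [0.5246, -0.1736, 0.1893]
ee_rot: [0.995, -0.099, 0.002, 0.001]
ft_force: [2.4, -0.5, 5.7]
grip_width: 0.181
grasp_force: 38.9
clock: 12.07
position: [0.5142, -0.1709, 0.278]
ee_rot: [0.995, -0.099, -0.0, -0.0]
ft_force: [-0.6, 1.1, -1.6]
grip_width: 0.172
grasp_force: 97.4
[[308.12060971 310.91034629]
 [208.12174855 498.52290622]
 [181.94429506 489.30388357]
 [169.9753713  482.55941256]
 [158.89365455 474.41632571]
 [139.79896911 454.07853505]]
```

View pics/s4.png

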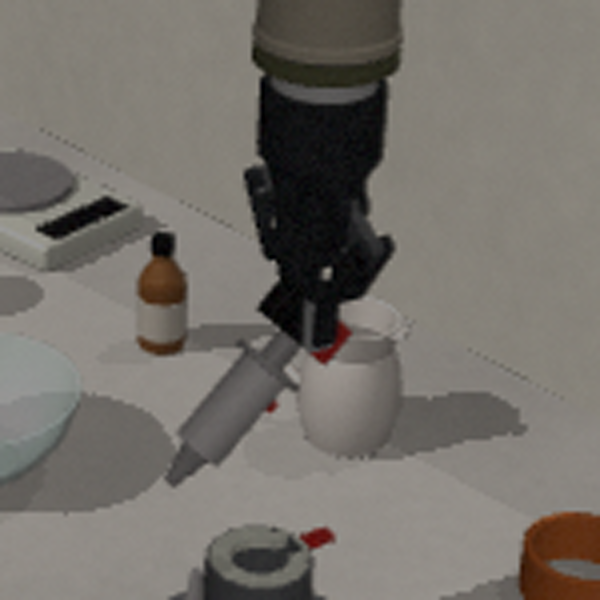

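The tip is at crop (172,482), which matches the 45° prediction of (170,482.6), so it's well held. That puts the tip at (0.418, -0.151, 0.188). I'll move it to the bowl centre at (0.495, 0.174) and lower by 25 mm.

```bash
python3 -m inch '[{"slide":[0.002,0.008,0],"yaw":0},{"slide":[0.005,0.02,0],"yaw":0},{"slide":[0.009,0.038,0],"yaw":0},{"slide":[0.014,0.06,0],"yaw":0},{"slide":[0.02,0.083,0],"yaw":0},{"slide":[0.025,0.106,0],"yaw":0},{"slide":[0.031,0.13,0],"yaw":0},{"slide":[0.036,0.153,0],"yaw":0},{"slide":[0.042,0.176,0],"yaw":0},{"slide":[0.047,0.2,0],"yaw":0},{"slide":[0.053,0.223,0],"yaw":0},{"slide":[0.058,0.246,0],"yaw":0},{"slide":[0.063,0.268,0],"yaw":0},{"slide":[0.068,0.288,-0.005],"yaw":0},{"slide":[0.072,0.304,-0.01],"yaw":0},{"slide":[0.075,0.316,-0.017],"yaw":0},{"slide":[0.077,0.323,-0.022],"yaw":0},{"slide":[0.077,0.325,-0.025],"yaw":0},{"slide":[0.077,0.325,-0.025],"yaw":0},{"slide":[0.077,0.325,-0.025],"yaw":0}]' && python3 -m inch '[{"slide":[0,0,0],"yaw":0},{"slide":[0,0,0],"yaw":0},{"slide":[0,0,0],"yaw":0},{"slide":[0,0,0],"yaw":0},{"slide":[0,0,0],"yaw":0},{"slide":[0,0,0],"yaw":0}]'
python3 - <<'E'
from h import *
c=camera('side');t=camera('top')
a=cv2.resize(c['frame'][90:240,150:300],None,fx=2.6,fy=2.6,interpolation=2);b=cv2.resize(t['frame'][160:310,150:300],None,fx=2.6,fy=2.6,interpolation=2)
cv2.imwrite('pics/f.png',np.hstack([a,b])[:,:,::-1])
p=get_obs()['position']+[0,0,.008];d=np.array([.98,-.199,0]);q=p-.138*.707*(d+[0,0,1]);print(q)
B=[.495,.174,.075];print((proj(c,[q,B])-[150,90])*2.6,(proj(t,[q,B])-[150,160])*2.6+[390,0])
E
```

```text
clock: 13.78
position: [0.5913, 0.1526, 0.2533]
ee_rot: [0.995, -0.1, -0.0, 0.0]
ft_force: [0.8, -0.1, -1.2]
grip_width: 0.178
grasp_force: 97.5
clock: 14.28
position: [0.5914, 0.1539, 0.2534]
ee_rot: [0.995, -0.099, 0.0, -0.0]
ft_force: [0.0, -0.3, -1.2]
grip_width: 0.168
grasp_force: 97.5
[0.49570302 0.1734141  0.16377701]
[[159.749344   186.20419489]
 [161.90644593 249.90034246]] [[563.51947305 167.08076168]
 [568.20244985 176.54972508]]
```

View pics/f.png

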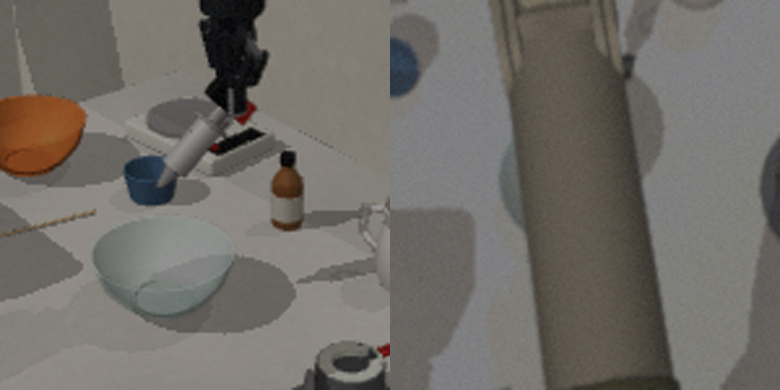

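The side view shows the tip at (160,186), matching the prediction, and the bowl's rim centred at about (163,251) against a predicted (162,250). The syringe is tilted 45° and held clear of the bowl.

```bash
python3 -c "
from workcell import *
print(hand_in())"
```

```text
the job is handed in; nothing more can be done
None
```

Job handed in at about 14 s: the syringe was turned to the mark, drawn out and tilted to about 45°, and is held at rest with its tip 164 mm up over the glass bowl's centre; no verdict was returned.

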